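Seat the stencil on the register pin

TASK

Set up the stencilling board for the tag that hangs on its register pin: lay the stencil on the board, flower over the tag and long edge against the metal rail, so that it rides on the pin, then slide it along the rail until its hole finds the pin and it drops. Do it gently, without forcing the stencil or the gripper against the board, rail or pin. Let go and leave the stencil lying flat on the board, and do not disturb the other things on the table.

Things in the scene. Friction and masses are not known exactly. Their poses are not given: they have to be found in the camera images.
- board: Fixed grey stencilling board, 200 mm (x) by 360 mm (y) by 18 mm thick; origin at the centre of its underside. x points to the rail, y along it, z up. The aluminium rail, 20 mm wide, stands 14 mm above the board's top along the whole +x edge; its upright guiding face lies at x = +80 mm. The register pin stands in a slot on the line x = +35 mm.
- slot_mid (a point): Middle of the pin's slot, on the board's top surface, 45 mm from the rail's guiding face; axes as the board's. Steel register pin: 8 mm across, rounded top, 7 mm high above the board, locked on the line x = 0 anywhere from y = -18 to +18 mm; its place is not measured. A paper tag, 60 mm wide, lies flat from the pin to 141 mm towards +y; it is too thin to matter.
- stencil_grip (a point): Centre of the wooden grip in the middle of the stencil: a block 16 mm wide (y), 50 mm long (x), 26 mm high; this point is half-way up it, 18 mm above the plate's underside. The stencil: a loose brown hardboard plate, 90 mm (x) by 200 mm (y) by 5 mm, about 0.12 kg, flat on the table at the start. y points to its flower end, z up. Seated, its axes match the board's.
- stencil_hole (a point): Centre of the stencil's round 10 mm register hole, on the plate's underside: 50 mm from the grip towards -y, 45 mm from either long edge, 50 mm from the -y end; axes as stencil_grip. Riding on the pin the plate leans by up to 0.08 rad; let loose over the pin it drops by its own weight, and the pin then stops it from sliding on. The flower cut-outs in the +y half are not for the pin.
- tube: White paint tube, 105 mm long, 16 mm thick, lying on the board's front part, away from the rail; origin at the middle of its underside. Leave it.
- tube_b: White paint tube, 105 mm long, lying on the table; origin at the middle of its underside. Leave it.
- bottle: Dark green glass bottle, 62 mm across, 250 mm high, upright; origin at its foot. Leave it.
- saucer: White saucer, 124 mm across, 18 mm high; origin at its foot. Leave it.
- cap: Black bottle cap, 28 mm across, 16 mm high, on the table; origin at its foot. Leave it.
- brush: Thin paint brush, 190 mm long, lying on the table; origin at the middle of its underside. Leave it.
- sponge: Yellow sponge, 75 x 50 x 28 mm, on the table; origin at the middle of its underside. Leave it.
- water_cup: Clear water cup, 74 mm across, 95 mm high; origin at its foot. Leave it.
Things that resemble listed ones, but are neither listed nor needed, are in the scene too. Of the things that look like the part that bears stencil_grip, the larger one is meant.

How it is judged:
By the outcome, as a careful person would: the job done as asked, in the order asked, and still so for the second after the job is handed in, with the robot touching nothing.
It also fails if it takes over 45 s, if anything falls off the work surface, if the arm or the gripper's body presses on something with over 40 N, if the wrist force passes 120 N, or if a joint passes its speed limit or range.

ROBOT

A 6-joint arm with a two-finger parallel gripper is mounted at the origin on the work surface. World frame = base frame: x ahead of the robot, y to its left, z up, the work surface at z = 0. Lengths are in m, angles in rad, forces in N, time in s.
With the tool pointing down it reaches from about 0.35 to 0.775 m from the base axis. Payload 7.3 kg.
Tool frame: the origin (TCP) lies at the very end of the fingers, on their centre line; the grasp point (between the pads) lies grip_point_offset behind it (grip_point_offset is the distance from the TCP to the grasp point, in m); z points along the fingers, y is the direction in which the jaws open and shut (so a half turn about z gives the same grasp; the last joint's range is limited). The gripper opens to 92 mm and grips with 3 to 60 N. Pads are 19 mm wide; open, the fingers measure 130 mm over their backs; the gripper's body (75 mm by 190 mm) begins 47 mm behind the grasp point.
Start: joints at [1.029, 0.342, 1.524, -0, 1.275, -0.146], TCP at [0.202, 0.484, 0.227] pointing down, gripper open.
Joint ranges: [-2.53, 2.53], [-0.77, 2.02], [0.04, 2.7], [-1, 4.14], [0.28, 2.66], [-3.11, 3.11]. Speed limits (rad/s): [2.57, 2.57, 3.14, 3.14, 3.14, 3.14].

INTERFACE

Orientations are given as [roll, pitch, yaw] about the fixed x, y, z axes, in that order (R = Rz(yaw) Ry(pitch) Rx(roll)).
In Python, from cell import * gives the robot as it stands.
- The arm moves only by the shell command python3 -m inch 'ROWS' [OPENING] [FORCE]. ROWS is JSON, a list that holds one entry, the list of rows, each a list of 4 numbers: the shift along the tool's x, y, z in mm, then the turn about the tool's z in rad. In form: [[[x, y, z, roll], ...]]. A call has 1 to 10 rows; each row shifts and turns the commanded pose from where the row before left it, along the tool's axes as they then stand; what a row does not reach is not made up. A row lasts 1/8 s, in which the tool goes at most 62.5 mm and 10.7 degrees, less where a joint would pass 70% of its speed; a pose out of reach is approached as far as the arm can. A call with a gripper value outside its range is refused whole. OPENING is the closure, from -1 (fully open) to 1 (shut), set as the call begins (- or left out, the last holds). The fingers move at their own pace and stop on an object; FORCE is the grip in N (left out, the last holds). Time passes only in rows, so rows that do not move let the fingers close. It gives the time, the measured TCP pose, the force and the opening at its end, in the units of the state.
- observe(): the state, without advancing time (a new reading comes with each control period).
- read_camera(name): name is "side" or "top" or "wrist"; returns a dict with "img" (480x640x3 uint8, blue, green, red), "fx", "fy", "cx", "cy" (pixels), "k1" (the pictures are not rectified: a ray, as slopes to the right and down, at radius r is drawn at 1 + k1 r^2 times it, then the intrinsics apply), "eye" and "rotation" of the camera in the world; the wrist camera has in their place "T_tool_cam" (4x4, takes a point from camera to tool coordinates, whose origin is the TCP and whose axes are the flange's). Camera axes: x right, y down, z forward; pixel columns grow to the right and rows downward; lengths in m; the calibration is good to about 2 mm. A picture is of the moment at which its call begins: read the wrist's pose just before it. There is no depth.
- hand_in(): hands the job in, once; it reports no verdict.
Trained networks look in the newest picture that a camera, given by its name, has taken for a name from the list of things; names that differ only in an ending like _2 or _b are one class to them, and where a whole thing is asked for, a point or a joint stands for the part that bears it (a point fixed in the world has none). Each returns a list of dicts, best first, with "conf" (0 to 1); they miss things now and then, are a little off and sometimes report something else, mostly with a low value. They report only what shows in the picture. A call takes as long as a camera call. They do not tell look-alikes from the thing itself.
- boxes_of(camera, label): "at" ([row, column] in pixels, amid what is visible of it).
- place_of(camera, label): "at" ([row, column] in pixels: a listed point, or the origin of a listed thing).
The state is a dict: "time": time; "qpos": joint angles; "qvel": joint speeds; "joint_efforts": joint torques, N m; "tool_pos": TCP position; "tool_rot": TCP orientation; "contact_force": force on the tool from outside, world axes, zero at the start; "torque": the same for the moment, N m; "opening": finger opening in m.
Only numpy, scipy, OpenCV 4.12 (cv2) and the standard library are available. Lean on these libraries where they do the work, as an engineer would, in place of code of your own. Each camera call takes 0.05 s, during which the arm holds its last target. There are 200 camera calls.

## Working session

There is one attempt and no reset: what is moved stays moved. The work goes in short steps, Python scripts to look and compute and a shell command to move; the robot and the scene stay as the last step left them, time stands still between calls to the robot, and variables do not carry over. Pictures are saved under pics/ and viewed, about 8 in all and at most 12, crops included, and the job is handed in when it is done.

```bash
mkdir -p pics; ls
cat > h.py <<'E'
from cell import *
import numpy as np, cv2
from scipy.spatial.transform import Rotation as R
def cam(name):
    s=observe(); c=read_camera(name)
    if name=="wrist":
        T=np.eye(4);T[:3,:3]=R.from_euler('xyz',s["tool_rot"]).as_matrix();T[:3,3]=s["tool_pos"]
        T=T@np.array(c["T_tool_cam"]);c["eye"]=T[:3,3];c["rotation"]=T[:3,:3]
    c["eye"]=np.array(c["eye"]);c["rotation"]=np.array(c["rotation"]);return c
def K(c): return np.array([[c["fx"],0,c["cx"]],[0,c["fy"],c["cy"]],[0,0,1.]]),np.array([c["k1"],0,0,0.])
def at(c,rc,z):
    k,d=K(c);u=cv2.undistortPoints(np.array([[[rc[1],rc[0]]]],float),k,d)[0,0]
    v=c["rotation"]@np.array([u[0],u[1],1]);return c["eye"]+v*(z-c["eye"][2])/v[2]
def px(c,p):
    k,d=K(c);q=c["rotation"].T@(np.array(p,float)-c["eye"])
    return cv2.projectPoints(q.reshape(1,1,3),np.zeros(3),np.zeros(3),k,d)[0][0,0][::-1]
def save(n,im): cv2.imwrite("pics/"+n,im)
E
cat > a.py <<'E'
from h import *
np.set_printoptions(precision=4,suppress=True)
Z=dict(slot_mid=.018,stencil_grip=.018,stencil_hole=0,tube=.018,board=0)
for n in("top","side"):
    c=cam(n);save(n+"0.png",c["img"]);print(n,c["eye"])
    for l in Z:
        for d in place_of(n,l)[:4]: print(l,np.round(d["at"]),round(d["conf"],2),at(c,d["at"],Z[l]))
print(observe())
E
python3 a.py
```

```text
pics
top [ 0.3434 -0.0216  1.1147]Traceback (most recent call last):
  File "a.py", line 7, in <module>
    for d in place_of(n,l)[:4]: print(l,np.round(d["at"]),round(d["conf"],2),at(c,d["at"],Z[l]))
                                                                             ~~^^^^^^^^^^^^^^^^
  File "h.py", line 13, in at
    v=c["rotation"]@np.array([u[0],u[1],1]);return c["eye"]+v*(z-c["eye"][2])/v[2]
                                                                              ~^^^
IndexError: invalid index to scalar variable.
```

```bash
sed -i 's|c\["rotation"\]=np.array(c\["rotation"\]);return c|r=np.array(c["rotation"]);c["rotation"]=r if r.shape==(3,3) else R.from_euler("xyz",r).as_matrix();return c|' h.py; python3 a.py
```

```text
top [ 0.3434 -0.0216  1.1147]
slot_mid [224. 369.] 0.77 [ 0.5951 -0.138   0.018 ]
stencil_grip [252. 192.] 0.83 [0.5257 0.2828 0.018 ]
stencil_grip [354. 175.] 0.63 [0.2898 0.3082 0.018 ]
stencil_grip [271. 335.] 0.42 [ 0.4822 -0.0557  0.018 ]
stencil_hole [244. 173.] 0.93 [0.5468 0.3335 0.    ]
stencil_hole [344. 164.] 0.61 [0.3125 0.3398 0.    ]
tube [272. 336.] 0.8 [ 0.4791 -0.0578  0.018 ]
tube [278. 113.] 0.66 [0.4624 0.4629 0.018 ]
board [237. 356.] 0.89 [ 0.5666 -0.1072  0.    ]
side [-0.1885  0.6741  1.2146]
slot_mid [214. 337.] 0.89 [ 0.6157 -0.143   0.018 ]
stencil_grip [389. 296.] 0.82 [0.2928 0.3131 0.018 ]
tube [384. 194.] 0.97 [0.4652 0.4759 0.018 ]
tube [257. 350.] 0.59 [ 0.4784 -0.0536  0.018 ]
board [236. 340.] 0.57 [ 0.5602 -0.1007  0.    ]
{'time': 0.75, 'qpos': array([ 1.029 ,  0.342 ,  1.5241,  0.    ,  1.2754, -0.146 ]), 'qvel': array([ 0.0006,  0.0011, -0.0004,  0.0006,  0.0009, -0.0003]), 'joint_efforts': array([ -0.0027, -43.1063, -24.4449,   0.0715,   0.0484,   0.    ]), 'tool_pos': array([0.2024, 0.4844, 0.2268]), 'tool_rot': array([ 3.1415, -0.    ,  2.7458]), 'contact_force': array([-0.3608, -0.1869, -0.7711]), 'torque': array([-0.0448,  0.0142,  0.007 ]), 'opening': 0.09185976674787234}
```

View pics/top0.png

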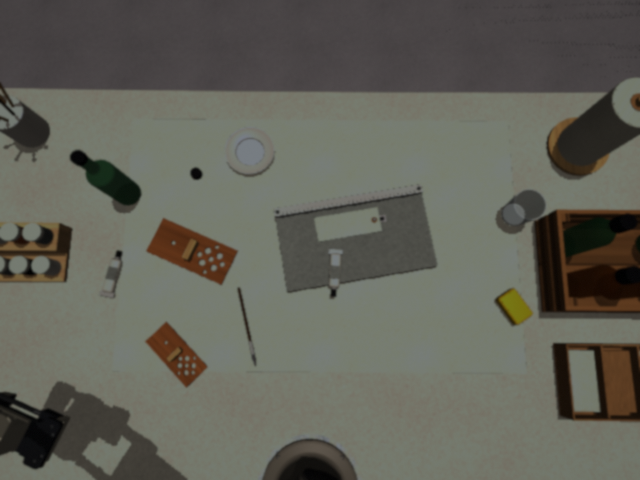

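Top view: candidates for the stencil are the larger brown plate, grip at (row 252, col 192), and the smaller one at (354, 175). The board is at (237, 356), with the rail on its upper edge and the pin near (219, 375). The tube is at (272, 336). The larger plate is the one I want, and I'll check it in a crop.

```bash
cat > b.py <<'E'
from h import *
import cell
np.set_printoptions(precision=4,suppress=True)
print([ (k,v) for k,v in vars(cell).items() if 'grip' in k.lower()])
c=cam("top");save("crop1.png",cv2.resize(cv2.convertScaleAbs(c["img"][180:390,140:440],alpha=1.6),None,fx=2.6,fy=2.6,interpolation=cv2.INTER_CUBIC))
# plate outlines of brown areas
hsv=cv2.cvtColor(c["img"],cv2.COLOR_BGR2HSV)
m=cv2.inRange(hsv,(3,120,60),(16,255,255));m[:, :140]=0;m[:,260:]=0
for ct in cv2.findContours(m,0,2)[0]:
    if cv2.contourArea(ct)>600:
        b=cv2.boxPoints(cv2.minAreaRect(ct));w=np.array([at(c,p[::-1],.005)[:2] for p in b])
        e=[w[1]-w[0],w[2]-w[1]];l=max(e,key=np.linalg.norm);print(w.mean(0),[np.linalg.norm(x) for x in e],np.degrees(np.arctan2(l[1],l[0])))
# rail ends (top at z .032)
for p in((212,277),(188,420)): print(at(c,p,.032))
print(observe()["time"])
E
python3 b.py
```

```text
[('grip_point_offset', 0.0188)]
[0.2895 0.3094] [np.float64(0.06302251762625377), np.float64(0.1418478210372913)] -135.11915683190534
[0.5308 0.2878] [np.float64(0.08802314125888527), np.float64(0.20087043922539832)] -113.79957029438428
[0.6202 0.0824 0.032 ]
[ 0.6819 -0.2601  0.032 ]
0.8
```

View pics/crop1.png

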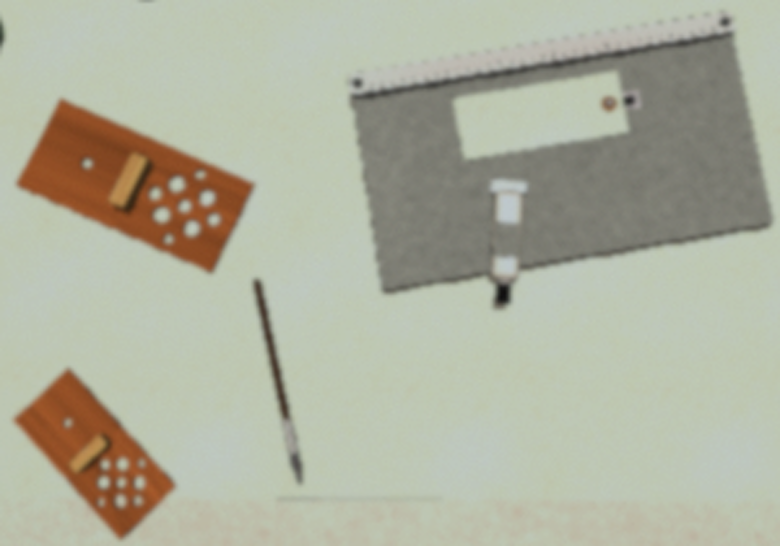

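The larger plate measures 200×88 mm and the smaller 142×63 mm, so the choice holds. The pin shows near crop (608–630, 102). I'm moving above the grip.

```bash
python3 -m inch '[[[-42,-6.5,7.5,0.002],[-42,-6.5,7.5,0.002],[-42,-6.5,7.5,0.002],[-42,-6.5,7.5,0.002],[-42,-6.5,7.5,0.002],[-42,-6.5,7.5,0.002],[-42,-6.5,7.5,0.002],[-42,-6.5,7.5,0.002],[-42,-6.5,7.5,0.002],[0,0,0,0]]]' -1 10
cat > c.py <<'E'
from h import *
import sys
np.set_printoptions(precision=4,suppress=True)
s=observe();c=cam("wrist");save(sys.argv[1],c["img"]);print(s["time"],s["tool_pos"],s["tool_rot"],c["eye"])
for a in sys.argv[2:]:
    l,z=a.split("=")
    for d in place_of("wrist",l)[:3]: print(l,np.round(d["at"]),round(d["conf"],2),at(c,d["at"],float(z)))
E
python3 c.py w1.png stencil_grip=.018 stencil_hole=0
cat > d.py <<'E'
from h import *
np.set_printoptions(precision=4,suppress=True)
c=cam("wrist");hsv=cv2.cvtColor(c["img"],cv2.COLOR_BGR2HSV)
m=cv2.inRange(hsv,(3,110,40),(16,255,255));m=cv2.morphologyEx(m,cv2.MORPH_CLOSE,np.ones((9,9)))
ct=max(cv2.findContours(m,0,2)[0],key=cv2.contourArea)
b=cv2.boxPoints(cv2.minAreaRect(ct));print(b);w=np.array([at(c,p[::-1],.005)[:2] for p in b])
e=[w[1]-w[0],w[2]-w[1]];l=max(e,key=np.linalg.norm);print(w.mean(0),[np.linalg.norm(x) for x in e],np.arctan2(l[1],l[0])-np.pi/2)
E
python3 d.py
```

```text
time: 2.05
tool_pos: [0.5288, 0.2801, 0.1582]
tool_rot: [-3.141, -0.0, 2.724]
contact_force: [-0.9, -0.2, -0.3]
opening: 0.0919
2.05 [0.5288 0.2801 0.1582] [-3.1407 -0.0003  2.7243] [0.4613 0.3111 0.3165]
stencil_grip [221. 332.] 0.62 [0.5307 0.2869 0.018 ]
stencil_hole [218. 390.] 0.79 [0.5536 0.3353 0.    ]
[[218. 170.]
 [446. 170.]
 [446. 267.]
 [218. 267.]]
[0.5306 0.2889] [np.float64(0.19795676386133385), np.float64(0.0903176837677635)] -0.412144206749141
```

View pics/w1.png

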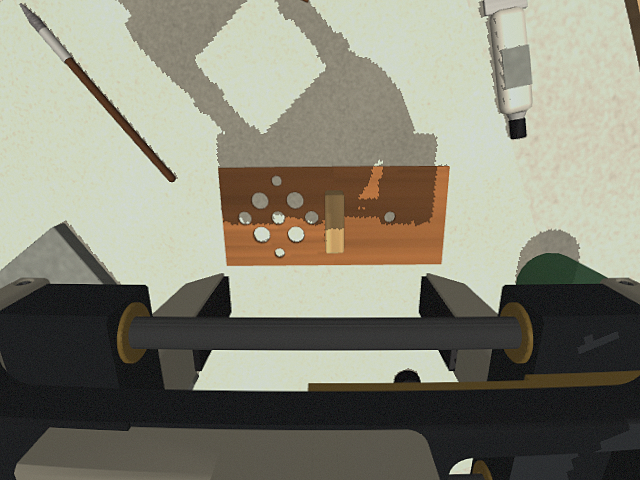

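The wrist view shows the larger stencil with its grip at (222, 334), hole at (217, 390) and flower on the left. The tool yaw already matches. I'll descend and grasp.

```bash
python3 -m inch '[[[0.5,3,28,-0.002],[0.8,4.7,28,-0.003],[0,0,28,0],[0,0,28,0],[0,0,28,0],[0,0,5,0],[0,0,3,0],[0,0,0,0]]]' -1 10; python3 -m inch '[[[0,0,0,0],[0,0,0,0],[0,0,0,0],[0,0,0,0],[0,0,0,0],[0,0,0,0]]]' 1 10
```

```text
time: 3.25
tool_pos: [0.5294, 0.2902, 0.0124]
tool_rot: [3.14, 0.001, 2.733]
contact_force: [-0.2, -0.4, 1.2]
opening: 0.0916
time: 4.0
tool_pos: [0.5289, 0.2897, 0.0112]
tool_rot: [3.142, -0.0, 2.733]
contact_force: [0.2, 0.8, 0.1]
opening: 0.0364
```

```bash
python3 -m inch '[[[0,0,3,0],[0,0,0,0],[0,0,0,0],[0,0,0,0],[0,0,0,0]]]' 1 10
```

```text
time: 4.62
tool_pos: [0.5289, 0.2897, 0.0082]
tool_rot: [-3.142, -0.0, 2.733]
contact_force: [0.2, -0.4, -0.5]
opening: 0.0159
```

```bash
python3 -m inch '[[[0,0,-10,0],[0,0,-25,0],[0,0,-35,0],[0,0,-35,0],[0,0,-35,0]]]' 1 12; python3 -m inch '[[[-13.5,-49,0,0],[-13.5,-49,0,0],[-13.5,-49,0,0],[-13.5,-49,0,0],[-13.5,-49,0,0],[-13.5,-49,0,0],[-13.5,-49,0,0],[-13.5,-49,0,0],[-13.5,-49,0,0]]]'; python3 -m inch '[[[0,0,0,0.17],[0,0,0,0.17],[0,0,0,0.17],[0,0,0,0.17],[0,0,0,0.17],[0,0,0,0.17],[0,0,0,0.17],[0,0,0,0.17],[0,0,0,0.17],[0,0,0,0.17]]]';python3 -m inch '[[[0,0,0,0.17],[0,0,0,0.17],[0,0,0,0.17],[0,0,0,0.17],[0,0,0,0.17],[0,0,0,0],[0,0,0,0]]]'; python3 c.py w2.png slot_mid=.018 stencil_hole=.14 stencil_grip=.158
```

```text
time: 5.25
tool_pos: [0.5289, 0.2897, 0.1502]
tool_rot: [3.141, 0.001, 2.733]
contact_force: [-0.1, 0.4, -1.2]
opening: 0.016
time: 6.38
tool_pos: [0.4648, -0.1649, 0.1491]
tool_rot: [3.142, 0.001, 2.733]
contact_force: [0.8, 0.1, -1.3]
opening: 0.0162
time: 7.62
tool_pos: [0.4652, -0.1633, 0.149]
tool_rot: [3.141, -0.0, 1.027]
contact_force: [0.9, -0.2, -1.1]
opening: 0.0159
time: 8.5
tool_pos: [0.4651, -0.1633, 0.1486]
tool_rot: [3.141, -0.0, 0.186]
contact_force: [-0.2, -0.5, -0.8]
opening: 0.016
8.5 [ 0.4651 -0.1633  0.1486] [ 3.1413 -0.0004  0.1861] [ 0.5396 -0.1489  0.3069]
slot_mid [ 39. 335.] 0.82 [ 0.607  -0.1438  0.018 ]
stencil_hole [288. 424.] 0.72 [ 0.4744 -0.2126  0.14  ]
stencil_grip [311. 324.] 0.77 [ 0.4618 -0.1636  0.158 ]
```

View pics/w2.png

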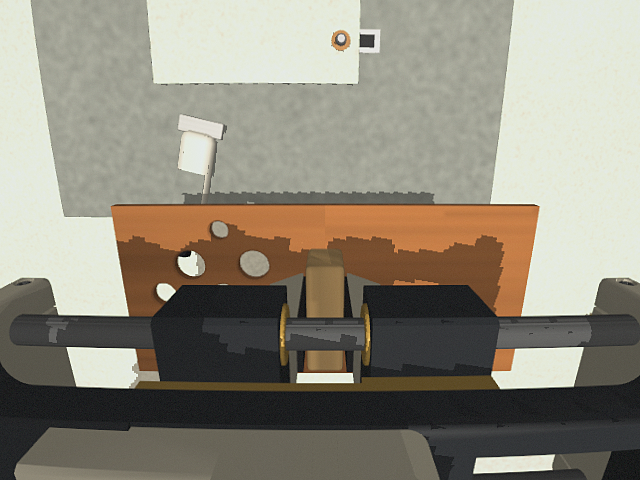

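In the wrist view the pin sits in the tag's brass ring at (40, 341), with the slot window at (41, 370). The held plate's far corners are at (205, 113) and (205, 538). The tag and plate edges are parallel in the image.

```bash
cat > e.py <<'E'
from h import *
np.set_printoptions(precision=4,suppress=True)
s=observe();c=cam("wrist");cv2.imwrite("/tmp/x.png",c["img"])
save("pin.png",cv2.resize(c["img"][0:90,300:400],None,fx=6,fy=6,interpolation=cv2.INTER_CUBIC))
A=R.from_euler('z',s["tool_rot"][2]).as_matrix()
T=lambda p:A.T@(p-s["tool_pos"])*[1e3,1e3,1e3]  # board-like axes (x fwd,y left) mm rel TCP
print("pin",at(c,(40,341),.023),T(at(c,(40,341),.023)))
for p in((205,113),(205,538)): print("plate far corners",T(at(c,p,.1454)))
for p in((83,153),(83,358),(0,148)): print("tag",T(at(c,p,.018)))
print("boardR",T(at(c,(0,513),.018)),T(at(c,(180,492),.018)))
print("boardfront",T(at(c,(216,65),.018)))
t=cam("top")
a=[at(t,p,.032) for p in((211.9,277.3),(188.1,419.2))];d=a[0]-a[1];print("board yaw",np.arctan2(d[1],d[0])-np.pi/2)
print("rail screws rel",T(a[0]),T(a[1])); print("slot top",T(at(t,(219.5,382),.018)),"pin top",T(at(t,(219.6,373.9),.022)))
E
python3 e.py
```

```text
pin [ 0.6058 -0.1486  0.023 ] [ 141.0194  -11.3813 -125.2798]
plate far corners [44.1156 98.9426 -2.8798]
plate far corners [ 44.3488 -99.1631  -2.8798]
tag [ 113.5281  131.239  -130.2798]
tag [ 112.2689  -24.7307 -130.2798]
tag [ 171.213   129.2255 -130.2798]
boardR [ 171.8322 -137.0787 -130.2798] [  39.7859 -135.677  -130.2798]
boardfront [   9.7094  221.2582 -130.2798]
board yaw 0.17805556271570744
rail screws rel [ 197.5682  212.4187 -116.2798] [ 195.4925 -132.888  -116.2798]
slot top [ 138.2849  -31.8046 -130.2798] pin top [ 140.6306  -11.9385 -126.2798]
```

View pics/pin.png

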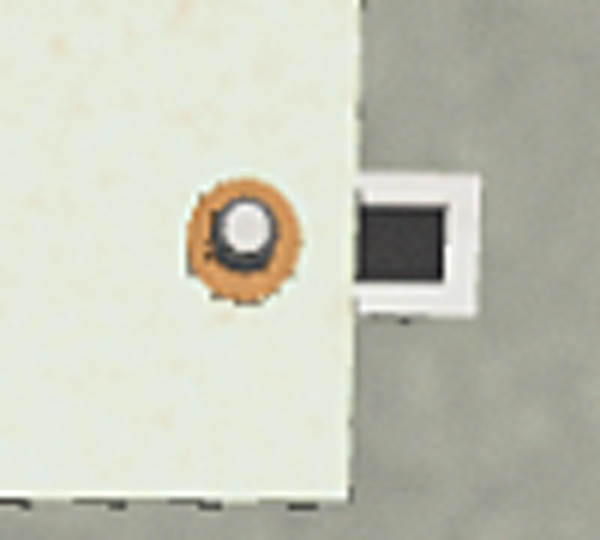

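```bash
python3 -m inch '[[[0,0,0,0.009],[35,-14,0,0],[35,-14,0,0],[35,-14,0,0],[34,-13,0,0],[0,0,30,0],[0,0,30,0],[0,0,30,0],[0,0,8,0],[0,0,0,0]]]'; python3 c.py w3.png stencil_hole=.045
```

```text
time: 10.05
tool_pos: [0.5926, -0.0851, 0.0503]
tool_rot: [-3.141, 0.0, 0.174]
contact_force: [1.1, 0.7, -1.5]
opening: 0.0158
10.05 [ 0.5926 -0.0851  0.0503] [-3.1414  0.0003  0.1737] [ 0.6674 -0.0717  0.2085]
stencil_hole [292. 421.] 0.92 [ 0.6002 -0.1324  0.045 ]
```

View pics/w3.png

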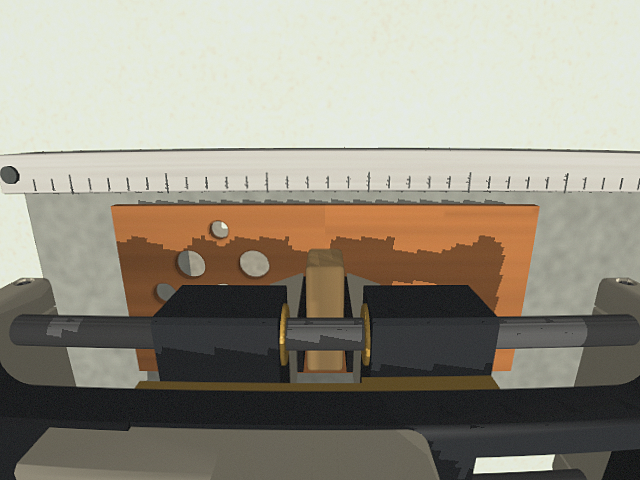

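The plate is over the board, its far edge at row 205 and the rail's near edge at row ~193. I'll measure the gap and the relative yaw.

```bash
cat > f.py <<'E'
from h import *
np.set_printoptions(precision=4,suppress=True)
s=observe();c=cam("wrist");g=cv2.cvtColor(c["img"],cv2.COLOR_BGR2GRAY).astype(float)
hue=c["img"][...,2].astype(float)-c["img"][...,0]
A=R.from_euler('z',s["tool_rot"][2]).as_matrix()
T=lambda p:A.T@(p-s["tool_pos"])*1e3
def line(im,r0,r1,cols,z,sgn):
    P=[]
    for u in cols:
        d=sgn*np.diff(im[r0:r1,u]);P.append(T(at(c,(r0+np.argmax(d)+.5,u),z))[:2])
    P=np.array(P);k=np.median((P[:,None,0]-P[None,:,0])[np.abs(P[:,None,1]-P[None,:,1])>50e0]/(P[:,None,1]-P[None,:,1])[np.abs(P[:,None,1]-P[None,:,1])>50e0])
    return np.round(k,4),np.round(np.median(P[:,0]-k*P[:,1]),2)
cols=range(130,525,9)
print("tcp",s["tool_pos"],"rail",line(g,180,200,cols,.032,-1),"plate",line(hue,197,215,cols,s["tool_pos"][2]-.0029,1))
E
python3 f.py
```

```text
tcp [ 0.5934 -0.0853  0.0515] rail (np.float64(-0.0036), np.float64(47.83)) plate (np.float64(-0.0016), np.float64(44.16))
```

```bash
python3 -m inch '[[[0,0,8,-0.002],[0,0,6,0],[0,0,0,0]]]' ; python3 -m inch '[[[0,0,1,0],[0,0,1,0],[0,0,0,0]]]';python3 f.py; python3 -m inch '[[[0,0,0.5,0],[0,0,0.5,0],[0,0,0,0]]]'; python3 -m inch '[[[0,0,0.5,0],[0,0,0,0]]]'
```

```text
time: 10.58
tool_pos: [0.592, -0.0849, 0.0355]
tool_rot: [-3.141, 0.001, 0.176]
contact_force: [-0.4, -0.0, -0.9]
opening: 0.016
time: 10.95
tool_pos: [0.5925, -0.085, 0.0342]
tool_rot: [-3.142, -0.0, 0.176]
contact_force: [-0.0, -0.5, -1.4]
opening: 0.0159
tcp [ 0.5925 -0.085   0.0342] rail (np.float64(-0.0014), np.float64(48.62)) plate (np.float64(-0.0011), np.float64(44.17))
time: 11.38
tool_pos: [0.5924, -0.085, 0.0332]
tool_rot: [-3.141, 0.0, 0.176]
contact_force: [0.4, 0.1, -1.7]
opening: 0.0159
time: 11.62
tool_pos: [0.5926, -0.0851, 0.0328]
tool_rot: [3.142, -0.0, 0.176]
contact_force: [-0.1, 0.9, -2.0]
opening: 0.0155
```

```bash
python3 -m inch '[[[1.5,0,0,0],[1.5,0,0,0],[0,0,0,0]]]'; python3 f.py; python3 -m inch '[[[0.5,0,0,0],[0,0,0,0]]]'; python3 -m inch '[[[0.5,0,0,0],[0,0,0,0]]]'
```

```text
time: 12.0
tool_pos: [0.5957, -0.0845, 0.0328]
tool_rot: [3.142, -0.0, 0.176]
contact_force: [0.4, -0.1, -0.2]
opening: 0.0158
tcp [ 0.5957 -0.0845  0.0328] rail (np.float64(0.0259), np.float64(52.42)) plate (np.float64(-0.0011), np.float64(44.2))
time: 12.3
tool_pos: [0.5959, -0.0844, 0.0327]
tool_rot: [-3.142, 0.0, 0.176]
contact_force: [-0.5, 0.8, -1.2]
opening: 0.0156
time: 12.55
tool_pos: [0.5964, -0.0843, 0.0327]
tool_rot: [-3.142, 0.0, 0.176]
contact_force: [-0.4, 0.4, 0.4]
opening: 0.0156
```

Rail contact has not shown yet, so I'll continue in half-millimetre steps.

```bash
for i in 1; do python3 -m inch '[[[0.5,0,0,0],[0,0,0,0]]]' | grep -E "pos|force"; python3 -m inch '[[[0.5,0,0,0],[0,0,0,0]]]'| grep -E "pos|force"; done
python3 - <<'E'
from h import *
c=cam("wrist");save("w4.png",cv2.resize(c["img"][140:300,90:570],None,fx=1.65,fy=1.65,interpolation=cv2.INTER_CUBIC))
E
```

```text
tool_pos: [0.5967, -0.0843, 0.0327]
contact_force: [-1.8, -0.5, 1.1]
tool_pos: [0.5967, -0.0843, 0.0326]
contact_force: [-5.0, -0.9, 3.0]
```

View pics/w4.png

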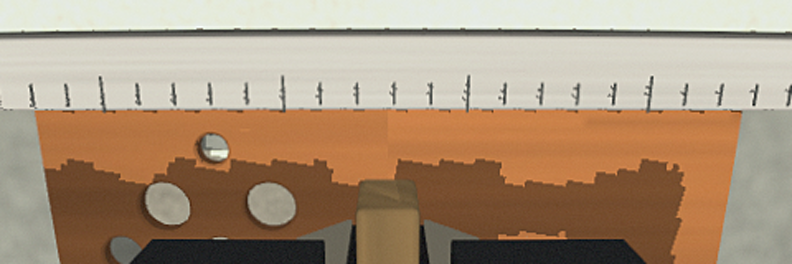

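Rail contact at ~5 N. I'll relax it slightly, then open just enough to form a loose cage around the grip.

```bash
python3 -m inch '[[[-0.4,0,0,0],[0,0,0,0]]]'; python3 -m inch '[[[0,0,0.4,0],[0,0,0,0]]]'; python3 -m inch '[[[0,0,0,0],[0,0,0,0],[0,0,0,0],[0,0,0,0]]]' 0.56 5; python3 f.py
```

```text
time: 13.35
tool_pos: [0.5967, -0.0843, 0.0327]
tool_rot: [-3.141, 0.001, 0.176]
contact_force: [-3.3, -1.0, 1.5]
opening: 0.0159
time: 13.6
tool_pos: [0.5967, -0.0842, 0.0325]
tool_rot: [-3.141, 0.001, 0.176]
contact_force: [-6.3, -1.1, 4.9]
opening: 0.0159
time: 14.1
tool_pos: [0.5972, -0.0842, 0.0323]
tool_rot: [-3.142, -0.0, 0.176]
contact_force: [0.5, 0.4, 1.6]
opening: 0.0201
tcp [ 0.5972 -0.0842  0.0323] rail (np.float64(0.0191), np.float64(52.65)) plate (np.float64(-0.0011), np.float64(42.82))
```

```bash
cat > g.py <<'E'
from h import *
import sys
c=cam("wrist");save(sys.argv[1],cv2.resize(c["img"][140:400,90:570],None,fx=1.65,fy=1.65,interpolation=cv2.INTER_CUBIC));print(observe()["contact_force"])
E
python3 g.py w5.png
```

```text
[-0.29283427  0.06642389 -0.30696933]
```

View pics/w5.png

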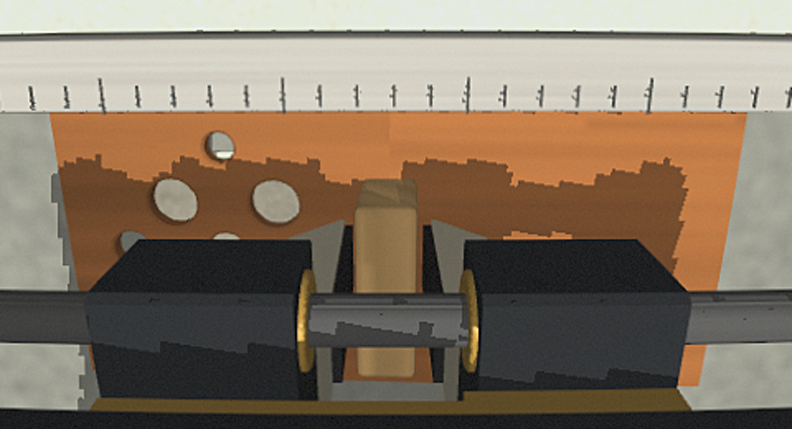

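The image shows the flower end dropped onto the board and the hole end still up on the pin, with the edge against the rail. Now I'll slide towards −y (tool +y).

```bash
python3 -m inch '[[[0,1,0,0],[0,1,0,0],[0,1,0,0],[0,1,0,0],[0,1,0,0],[0,1,0,0],[0,1,0,0],[0,1,0,0],[0,1,0,0],[0,1,0,0]]]'; python3 -m inch '[[[0,1,0,0],[0,1,0,0],[0,1,0,0]]]'
python3 - <<'E'
from h import *
c=cam("wrist");np.save("/tmp/a.npy",c["img"])
for d in place_of("wrist","stencil_hole")[:1]: print(d)
hue=c["img"][...,2].astype(int)-c["img"][...,0]
for r in (215,225):
    w=np.where(hue[r]>40)[0];print(r,w.min(),w.max())
E
```

```text
time: 15.45
tool_pos: [0.5988, -0.0941, 0.0323]
tool_rot: [-3.141, -0.0, 0.176]
contact_force: [-0.1, 0.2, 0.7]
opening: 0.0201
time: 15.82
tool_pos: [0.5993, -0.0972, 0.0322]
tool_rot: [3.142, 0.0, 0.176]
contact_force: [0.1, 1.1, -1.2]
opening: 0.0198
{'at': [291.5, 421.6], 'conf': 0.73}
215 118 538
225 119 536
```

```bash
cat > k.py <<'E'
from h import *
c=cam("wrist");hue=c["img"][...,2].astype(int)-c["img"][...,0]
for r in (215,225):
    w=np.where(hue[r]>40)[0];print(r,w.min(),w.max())
E
m(){ grep -E "pos|force"; python3 k.py; }
python3 -m inch '[[[0,1,0,0],[0,0.5,0,0],[0,0,0,0]]]'|m; python3 -m inch '[[[0,1,0,0],[0,0.5,0,0],[0,0,0,0]]]'|m
```

```text
tool_pos: [0.5996, -0.0986, 0.0323]
contact_force: [0.7, 0.8, -0.6]
215 119 529
225 120 527
tool_pos: [0.5999, -0.1, 0.0323]
contact_force: [-0.3, 0.6, -0.3]
215 116 526
225 118 525
```

The right edge jumped inward by 9 px, so the plate dropped. It then stayed still while the tool moved on. One small push to confirm the pin stops it, then back to centre and look.

```bash
m(){ grep -E "pos|force"; python3 k.py; }
python3 -m inch '[[[0,0.7,0,0],[0,0,0,0]]]'|m; python3 -m inch '[[[0,0.7,0,0],[0,0,0,0]]]'|m;  python3 g.py w6.png
```

```text
tool_pos: [0.5999, -0.1007, 0.0323]
contact_force: [-0.6, 0.9, -0.3]
215 115 525
225 117 524
tool_pos: [0.6001, -0.1014, 0.0323]
contact_force: [-0.2, 0.6, 0.9]
215 115 525
225 117 524
[1.25480817 0.86043628 0.76081642]
```

View pics/w6.png

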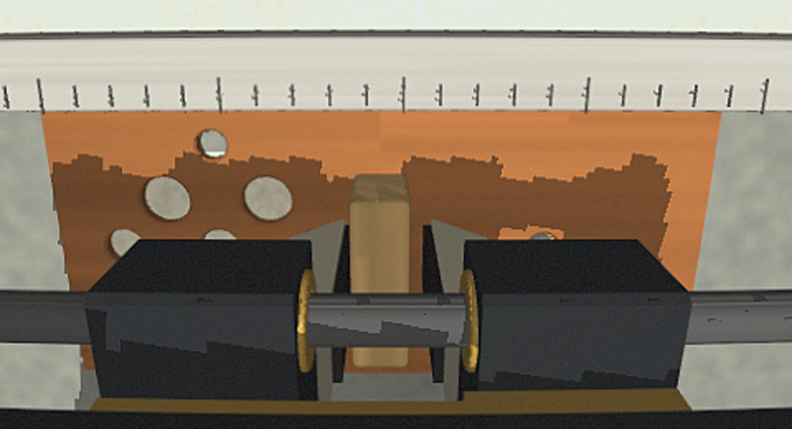

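It looks flat, with metal showing in the hole at (545, 238). I'll back off, open a little more, lift and inspect the hole.

```bash
python3 -m inch '[[[0,-1,0,0],[0,-0.5,0,0],[0,0,0,0],[0,0,0,0]]]' 0.35; python3 -m inch '[[[0,0,-10,0],[0,0,-25,0],[0,0,-30,0],[0,0,-30,0],[0,0,-30,0],[0,0,0,0]]]'; python3 -m inch '[[[-20,0,0,0],[-30,0,0,0],[-20,0,0,0],[0,0,0,0]]]'; python3 c.py w7.png stencil_hole=.018 stencil_grip=.036
```

```text
time: 17.92
tool_pos: [0.5998, -0.0999, 0.0323]
tool_rot: [-3.142, -0.0, 0.176]
contact_force: [-0.5, 0.5, -0.8]
opening: 0.03
time: 18.68
tool_pos: [0.6013, -0.1003, 0.1607]
tool_rot: [3.139, -0.006, 0.176]
contact_force: [0.5, 0.0, 0.2]
opening: 0.0299
time: 19.18
tool_pos: [0.5296, -0.1121, 0.1568]
tool_rot: [-3.141, 0.001, 0.175]
contact_force: [0.2, -0.1, 0.5]
opening: 0.0299
19.175 [ 0.5296 -0.1121  0.1568] [-3.1407  0.0015  0.1749] [ 0.6046 -0.0987  0.315 ]
stencil_hole [140. 385.] 0.84 [ 0.6073 -0.147   0.018 ]
stencil_grip [142. 327.] 0.87 [ 0.5977 -0.1013  0.036 ]
```

View pics/w7.png

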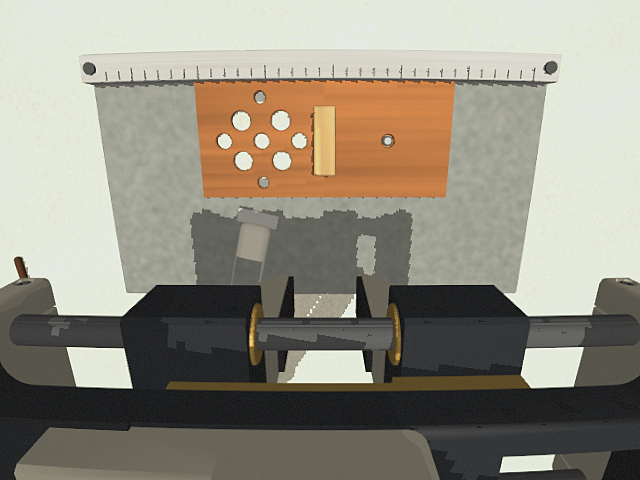

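The stencil lies flat and square to the rail, the pin shows in the hole at (141, 388), and the tube is untouched. One zoom to be sure.

Run:
```python
from h import *
i=cv2.imread("pics/w7.png");a=cv2.resize(i[120:160,365:415],None,fx=8,fy=8,interpolation=cv2.INTER_CUBIC);b=cv2.resize(i[70:100,190:460],None,fx=2.9,fy=2.9)
o=np.zeros((a.shape[0]+b.shape[0],max(a.shape[1],b.shape[1]),3),np.uint8);o[:a.shape[0],:a.shape[1]]=a;o[a.shape[0]:,:b.shape[1]]=b;save("z.png",o)
```

```text
(no output)
```

View pics/z.png

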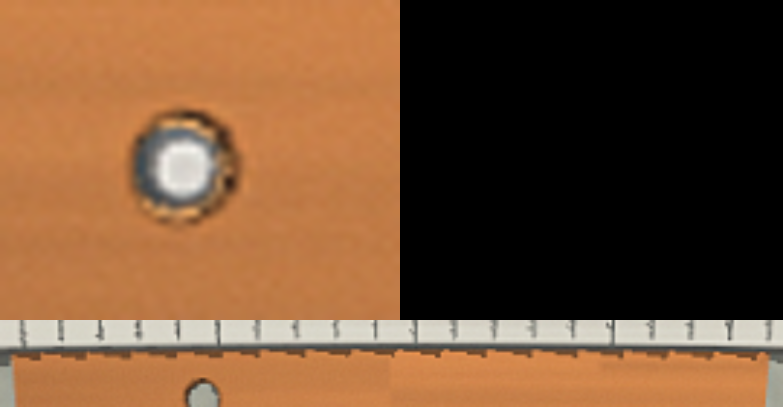

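The pin's rounded head fills the hole at about (165, 185) of the zoom, and the long edge lies along the rail. I'm handing in.

```bash
python3 -c "
from cell import *
print(hand_in())"
```

```text
the job is handed in; nothing more can be done
None
```

The stencil is on the board, flower over the tag, long edge against the rail, and seated on the register pin. I handed the job in at about 19 s, with the gripper open and clear.

- **Laying:** I gripped the larger stencil, turned it round and laid it on the pin with its edge touching the rail. Opening the fingers to a loose cage let the flower end drop onto the board.
- **Sliding:** I slid it about 13 mm towards −y until it dropped on its own.
- **Force:** The highest force I read was about 8 N for a moment, against the rail and pin while laying. During the slide it stayed near the sensor noise.
- **Last checks:** The final wrist pictures show the pin's head in the hole, the plate looking flat and square to the rail, and the tube on the board still where it was. I did not look at the other things again with the top camera, but nothing passed close to them.
- **Left unproven:** I did not push on until the pin stopped the stencil. That it seated rests on the drop I saw and the final close-up. None of the checks disagreed, except that my automatic rail-line reading became unreliable once the plate touched the rail, so I went by force and pictures there.

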